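Unbolt and open the long bread box

ROBOT

A 6-joint arm with a two-finger parallel gripper is mounted at the origin on the work surface. World frame = base frame: x ahead of the robot, y to its left, z up, the work surface at z = 0. Lengths are in m, angles in degrees, forces in N, time in s.
With the tool pointing down it reaches from about 0.225 to 0.875 m from the base axis. Payload 3.4 kg.
Tool frame: the origin (TCP) lies between the finger pads; the fingertips stand 17 mm ahead of it and the grasp point (between the pads) lies 2 mm behind it; y points along the fingers, z is the direction in which the jaws open and shut, and the axes are right-handed (so a half turn about y gives the same grasp; the last joint's range is limited). The gripper opens to 85 mm and grips with 20 to 120 N. Pads are 22 mm wide; open, the fingers measure 114 mm over their backs; the gripper's body (76 mm by 85 mm) begins 54 mm behind the grasp point. The pads swing forward as they close: fully open they stand 13 mm farther back than shut.
Start: joints at [59.473, 15.808, 86.224, -0, 77.962, -6.933], TCP at [0.23, 0.527, 0.248] pointing down, gripper open.
Joint ranges: [-165.64, 165.64], [-43.16, 119.46], [12.63, 154.43], [-67.54, 247.53], [6.08, 155.33], [-154.97, 154.97]. Speed limits (degrees/s): [147.25, 147.25, 180, 180, 180, 180].

INTERFACE

Orientations are given as [roll, pitch, yaw] about the fixed x, y, z axes, in that order (R = Rz(yaw) Ry(pitch) Rx(roll)).
In Python, from workcell import get_obs, optics, job gives the robot as it stands.
- The arm moves only by the tool servo_tool, never from a script. Its argument "targets" is a list of rows, each an object of numbers: "x", "y", "z": the shift along the tool's x, y, z in mm; "rx", "ry", "rz": the turn, a rotation vector about the tool's x, y, z in degrees; "jaw": the closure, from -1 (fully open) to 1 (shut). In form: [{"x": .., "y": .., "z": .., "rx": .., "ry": .., "rz": .., "jaw": ..}, ...]. A call has 1 to 20 rows; each row shifts and turns the pose as measured when the row begins, along the tool's axes as they then stand; what a row does not reach is not made up. A row lasts 1/12 s, in which the tool goes at most 41.7 mm and 7.16 degrees, less where a joint would pass 70% of its speed; a pose out of reach is approached as far as the arm can. A call with a gripper value outside its range is refused whole. The fingers move at their own pace and stop on an object; the grip force is fixed at half the most. Time passes only in rows, so rows that do not move let the fingers close. It gives the time, the measured TCP pose, the force and the opening at its end, in the units of the state.
- get_obs(): the state, without advancing time (a new reading comes with each control period).
- optics.get_image(name): name is "scene" or "top" or "wrist"; returns a dict with "frame" (420x560x3 uint8, red, green, blue), "vertical_fov" (degrees; the focal length in pixels is half the picture's height over the tangent of half this angle, whatever the lens; pixels are square), "cx", "cy" (the principal point, pixels), "xyz" and "rotation" of the camera in the world. Camera axes: x right, y down, z forward; pixel columns grow to the right and rows downward; lengths in m; the calibration is good to about 2 mm. A picture is of the moment at which its call begins. There is no depth.
- job.hand_in(): hands the job in, once; it reports no verdict.
The state is a dict: "time": time; "q": joint angles; "qd": joint speeds; "tau": joint torques, N m; "tool_pos": TCP position; "ee_rot": TCP orientation; "wrist_force": force on the tool from outside, world axes, zero at the start; "moment": the same for the moment, N m; "opening": opening from 0.0 (shut) to 1.0 (fully open).
Only numpy, scipy, OpenCV 4.12 (cv2) and the standard library are available. Lean on these libraries where they do the work, as an engineer would, in place of code of your own. Each camera call takes 0.05 s, during which the arm holds its last target.

TASK

Two wooden bread boxes stand on the bakery counter, each with a sliding lid that a small steel bolt holds shut. Open the longer one for serving: draw its bolt fully back out of the lid, then slide the lid fully open, and let go. Leave the shorter box shut.

Things in the scene. Friction and masses are not known exactly. Their poses are not given: they have to be found in the camera images.
- long_box: Longer bread box: wooden, fixed, 225 mm deep (x), 340 long (y), 80 high. Origin: centre of underside; x points away from its front rail, y the way its lid opens. On top: an 80 mm wide rail along the -x edge with the bolt and, at its +y end, a loose jar 55 mm high; behind it a plywood lid over the -y half, a fixed panel over the +y half. The shorter box is alike but 240 mm long.
- long_bolt_knob (a point): On the axis of its bolt's upright steel knob, 16 mm round, top 135 mm above the counter; point at 120 mm. Bolt shut: x -75, y -85 mm in the box's frame (starts drawn 0-6 mm). Slides 30 mm along the box's -x to a stop, about 2 N, stays put. Its blade blocks two cheeks on the lid until drawn 20 mm. The bolt guide (top at 104 mm) begins 29 mm on the knob's +x side. Axes as the box.
- long_lid_grip (a point): Centre of its lid's handle, a dark wooden bar 60 mm along the box's x, 20 mm along y, 88 to 128 mm above the counter; point at 110 mm. Shut: x 38, y -85 mm in the box's frame. With the bolt drawn it slides 130 mm along the box's +y to a stop, about 3 N, and stays put. The flat lid's top is at 88 mm. Axes as the box.
- short_lid_grip (a point): The same point on the like handle of the shorter box's lid, to be left shut. Axes as the shorter box.

How it is judged:
By the outcome, as a careful person would: the job done as asked, in the order asked, and still so for the second after the job is handed in, with the robot touching nothing.
It also fails if it takes over 43 s, if anything falls off the work surface, if the arm or the gripper's body presses on something with over 40 N, if the wrist force passes 120 N, or if a joint passes its speed limit or range.

## Working session

There is one attempt and no reset: what is moved stays moved. The work goes in short steps, Python scripts to look and compute and a tool call to move; the robot and the scene stay as the last step left them, time stands still between calls to the robot, and variables do not carry over. Pictures are saved under pics/ and viewed, and the job is handed in when it is done.

Besides the shell and the picture viewer there is one more tool, called after ">>>" as name(argument=value, ...) on one line, values as JSON. servo_tool: Moves the arm, as the interface text tells. Its arguments: {"type":"object","properties":{"targets":{"type":"array"}},"required":["targets"]}

```bash
mkdir -p pics; ls; cat > h.py <<'E'
import numpy as np,cv2
from workcell import get_obs,optics,job
def cam(n,fn=None):
    d=optics.get_image(n)
    if fn: cv2.imwrite('pics/'+fn,d['frame'][:,:,::-1]); np.save('pics/'+fn+'.npy',{k:v for k,v in d.items()},allow_pickle=True)
    return d
def load(fn): return np.load('pics/'+fn+'.npy',allow_pickle=True).item()
def f(d): return d['frame'].shape[0]/2/np.tan(np.radians(d['vertical_fov'])/2)
def ray(d,u,v):
    r=np.array([(u-d['cx'])/f(d),(v-d['cy'])/f(d),1]); return np.array(d['xyz']),np.array(d['rotation'])@r
def atz(d,u,v,z):
    o,r=ray(d,u,v); return o+r*(z-o[2])/r[2]
def tri(obs):
    A=np.zeros((3,3));b=np.zeros(3);L=[]
    for d,u,v in obs:
        o,r=ray(d,u,v); r=r/np.linalg.norm(r);P=np.eye(3)-np.outer(r,r);A+=P;b+=P@o;L.append((P,o))
    x=np.linalg.solve(A,b); return x,[np.linalg.norm(P@(x-o)) for P,o in L]
def proj(d,p):
    c=np.array(d['rotation']).T@(np.array(p)-np.array(d['xyz'])); return c[0]/c[2]*f(d)+d['cx'],c[1]/c[2]*f(d)+d['cy']
E
python3 - <<'E'
from h import *
for n in('scene','top','wrist'):
    d=cam(n,n+'0.png'); print(n,d['xyz'],d['rotation'],d['vertical_fov'],d['cx'],d['cy'],[k for k in d])
print(get_obs())
E
```

```text
pics
scene [ 0.93458433 -0.58595187  0.5984258 ] [-1.28468799e+02  7.38528524e-02  3.72329135e+01] 45.20897211006483 281.52074819561346 210.46169902137115 ['frame', 'vertical_fov', 'cx', 'cy', 'xyz', 'rotation']
top [ 0.38382328 -0.06839297  0.9085129 ] [-1.67702039e+02 -3.87079024e-02 -8.67470263e+01] 49.81653079404094 276.98369919982554 215.12949596731795 ['frame', 'vertical_fov', 'cx', 'cy', 'xyz', 'rotation']
wrist [0.165766   0.55692745 0.37322058] [1.63616930e+02 1.48032446e-01 6.63507276e+01] 59.85531905493646 286.3932897899172 209.19833005455308 ['frame', 'vertical_fov', 'cx', 'cy', 'xyz', 'rotation']
{'time': 0.15, 'q': array([ 5.94707895e+01,  1.58388223e+01,  8.62753895e+01,  1.05271713e-03,
        7.79616478e+01, -6.93550204e+00]), 'qd': array([-0.01068919, -0.2142032 , -0.20988772, -0.04296429,  0.01557966,
       -0.06083817]), 'tau': array([ 2.04167423e-03, -4.17142975e+01, -2.46031934e+01, -1.40107782e-04,
        7.63416494e-03,  1.56479280e-05]), 'tool_pos': array([0.22999249, 0.52662748, 0.24766519]), 'ee_rot': array([-9.00751802e+01,  1.01819364e-02, -2.35939353e+01]), 'wrist_force': array([-0.54051249, -0.58872027,  0.37512641]), 'moment': array([-0.00751794,  0.03614535,  0.00150202]), 'opening': 1.0003868479304836}
```

```bash
sed -i "s/^from workcell/from scipy.spatial.transform import Rotation as Ro\nfrom workcell/; s/    if fn: cv2/    d['rotation']=Ro.from_euler('xyz',d['rotation'],degrees=True).as_matrix()\n    if fn: cv2/" h.py
python3 - <<'E'
from h import *
for n in('scene','top','wrist'):
    d=load(n+'0.png'); d['rotation']=Ro.from_euler('xyz',d['rotation'],degrees=True).as_matrix(); np.save('pics/'+n+'0.png.npy',d,allow_pickle=True)
    print(n,d['rotation'].round(2).tolist())
E
```

```text
scene [[0.8, 0.38, -0.47], [0.61, -0.5, 0.62], [-0.0, -0.78, -0.62]]
top [[0.06, -0.98, 0.21], [-1.0, -0.06, 0.01], [0.0, -0.21, -0.98]]
wrist [[0.4, 0.88, 0.26], [0.92, -0.38, -0.12], [-0.0, 0.28, -0.96]]
```

View pics/scene0.png

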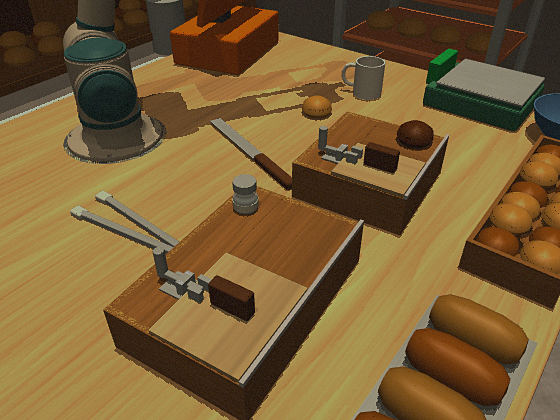

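View pics/top0.png

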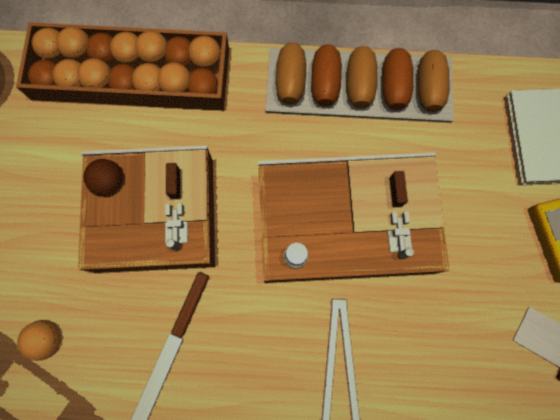

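View pics/wrist0.png

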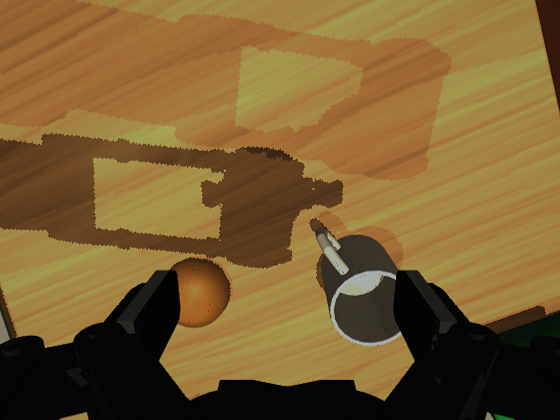

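```bash
python3 - <<'E'
import cv2
a=cv2.imread('pics/top0.png');c=a[145:285,250:460];cv2.imwrite('pics/c1.png',cv2.resize(c,None,fx=3.8,fy=3.8,interpolation=cv2.INTER_CUBIC)[:600])
a=cv2.imread('pics/scene0.png');c=a[170:420,100:370];cv2.imwrite('pics/c2.png',cv2.resize(c,None,fx=2.4,fy=2.4,interpolation=cv2.INTER_CUBIC))
E
```

```text
(no output)
```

View pics/c1.png

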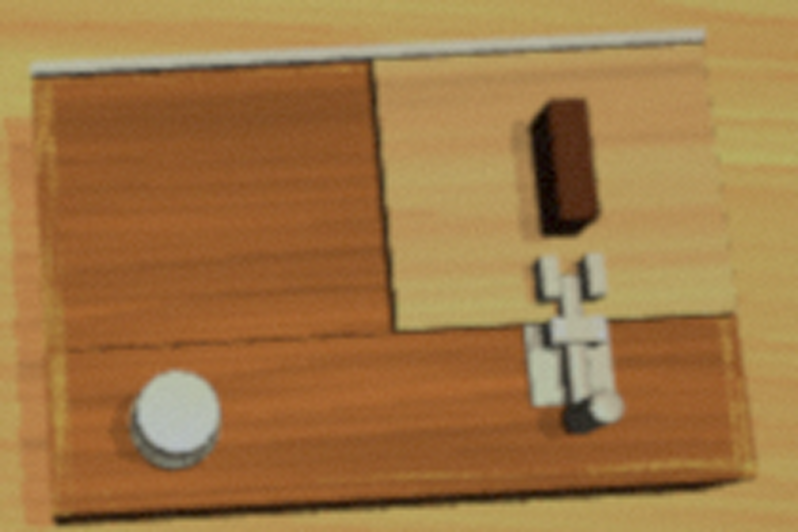

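View pics/c2.png

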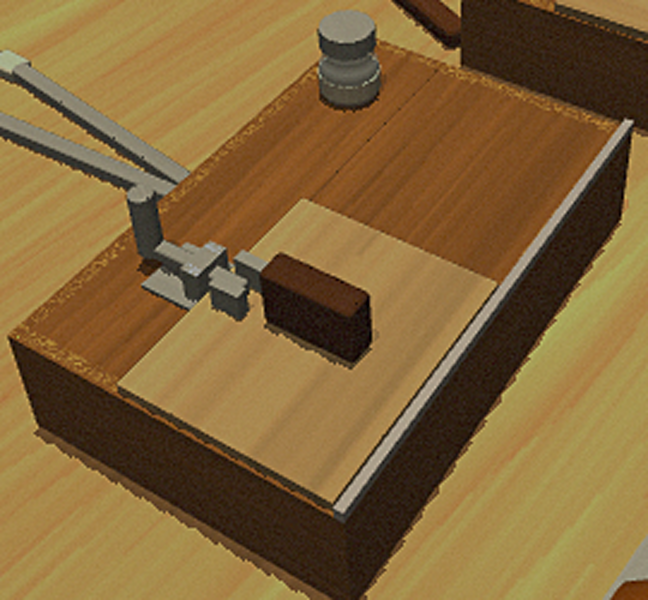

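```bash
python3 - <<'E'
from h import *
t=load('top0.png');s=load('scene0.png')
T=lambda u,v:(t,250+u/3.8,145+v/3.8)
S=lambda u,v:(s,100+u/2.4,170+v/2.4)
def p(n,a,b):
    x,e=tri([T(*a),S(*b)]);print(n,(x*1000).round(1),'res mm',np.round(np.array(e)*1000,1));return x
p('knobtop',(605,407),(141,191))
p('handle top ctr',(575,158),(317,280))
p('box -x-y',(756,478),(10,340))
p('strip+x-y',(705,32),(340,510))
p('strip+x+y',(32,68),(628,122))
p('jar top',(178,412),(346,27))
p('lid front/-y?',(735,315),(118,385))
p('lid +y -x',(396,330),(303,200))
p('lid +y +x',(373,60),(495,283))
E
```

```text
knobtop [ 500.5 -289.6  135.2] res mm [0.6 0.6]
handle top ctr [ 619.4 -277.3  129.2] res mm [1.5 1.5]
box -x-y [ 479.1 -378.6   76.9] res mm [1. 1.]
strip+x-y [ 700.1 -354.    89.7] res mm [0.5 0.5]
strip+x+y [662.2 -17.8  87. ] res mm [0.3 0.3]
jar top [487.2 -97.2 133.8] res mm [0.2 0.2]
lid front/-y? [ 556.9 -367.    85.7] res mm [1. 1.]
lid +y -x [ 539.7 -202.9   85.4] res mm [0.3 0.3]
lid +y +x [ 675.4 -188.9   87.9] res mm [0.9 0.9]
```

>>> servo_tool(targets=[{"x": 15,"z": -17},{"x": 22,"z": -25},{"x": 22,"z": -25},{"x": 22,"z": -25},{"x": 22,"z": -25},{"x": 22,"z": -25},{"x": 22,"z": -25},{"x": 22,"z": -25},{"x": 22,"z": -25},{"x": 22,"z": -25},{"x": 22,"z": -25},{"x": 22,"z": -25}])

```text
invalid input at $.targets[0]: expected keys x, y, z, rx, ry, rz, jaw
```

>>> servo_tool(targets=[{"x": 15,"y": 0,"z": -17,"rx": 0,"ry": 0,"rz": 0,"jaw": -1},{"x": 22,"y": 0,"z": -25,"rx": 0,"ry": 0,"rz": 0,"jaw": -1},{"x": 22,"y": 0,"z": -25,"rx": 0,"ry": 0,"rz": 0,"jaw": -1},{"x": 22,"y": 0,"z": -25,"rx": 0,"ry": 0,"rz": 0,"jaw": -1},{"x": 22,"y": 0,"z": -25,"rx": 0,"ry": 0,"rz": 0,"jaw": -1},{"x": 22,"y": 0,"z": -25,"rx": 0,"ry": 0,"rz": 0,"jaw": -1},{"x": 22,"y": 0,"z": -25,"rx": 0,"ry": 0,"rz": 0,"jaw": -1},{"x": 22,"y": 0,"z": -25,"rx": 0,"ry": 0,"rz": 0,"jaw": -1},{"x": 22,"y": 0,"z": -25,"rx": 0,"ry": 0,"rz": 0,"jaw": -1},{"x": 22,"y": 0,"z": -25,"rx": 0,"ry": 0,"rz": 0,"jaw": -1},{"x": 22,"y": 0,"z": -25,"rx": 0,"ry": 0,"rz": 0,"jaw": -1},{"x": 22,"y": 0,"z": -25,"rx": 0,"ry": 0,"rz": 0,"jaw": -1}])

```text
time: 1.15
tool_pos: [0.3501, 0.1467, 0.2431]
ee_rot: [-90.2, 0.2, -22.8]
wrist_force: [1.1, 0.1, -0.7]
opening: 1.0
```

>>> servo_tool(targets=[{"x": 22,"y": 0,"z": -26,"rx": 0,"ry": -5.8,"rz": 0,"jaw": -1},{"x": 19,"y": 0,"z": -28,"rx": 0,"ry": -5.8,"rz": 0,"jaw": -1},{"x": 16,"y": 0,"z": -30,"rx": 0,"ry": -5.8,"rz": 0,"jaw": -1},{"x": 13,"y": 0,"z": -32,"rx": 0,"ry": -5.8,"rz": 0,"jaw": -1},{"x": 10,"y": 0,"z": -33,"rx": 0,"ry": -5.8,"rz": 0,"jaw": -1},{"x": 6,"y": 0,"z": -34,"rx": 0,"ry": 0,"rz": 0,"jaw": -1},{"x": 6,"y": 0,"z": -34,"rx": 0,"ry": 0,"rz": 0,"jaw": -1},{"x": 6,"y": 0,"z": -34,"rx": 0,"ry": 0,"rz": 0,"jaw": -1},{"x": 6,"y": 0,"z": -34,"rx": 0,"ry": 0,"rz": 0,"jaw": -1},{"x": 6,"y": 0,"z": -34,"rx": 0,"ry": 0,"rz": 0,"jaw": -1},{"x": 6,"y": 0,"z": -34,"rx": 0,"ry": 0,"rz": 0,"jaw": -1},{"x": 6,"y": 0,"z": -34,"rx": 0,"ry": 0,"rz": 0,"jaw": -1},{"x": 0,"y": 0,"z": 0,"rx": 0,"ry": 0,"rz": 0,"jaw": -1},{"x": 0,"y": 0,"z": 0,"rx": 0,"ry": 0,"rz": 0,"jaw": -1}])

```text
time: 2.32
tool_pos: [0.4627, -0.2671, 0.2405]
ee_rot: [-90.1, 0.2, 5.3]
wrist_force: [0.4, 0.5, -0.8]
opening: 1.001
```

```bash
python3 - <<'E'
from h import *
d=cam('wrist','wrist1.png'); o=get_obs(); print(o['tool_pos'],o['ee_rot'],o['q'],d['xyz'])
for p in ([.5005,-.2896,.135],[.6194,-.2773,.128]): print(proj(d,p))
E
```

```text
[ 0.4629045  -0.26730054  0.24048273] [-90.15833441   0.13881741   5.31932939] [ -37.32582817   12.59885201   91.82031662   -0.21735918   75.57577487
 -132.59121456] [ 0.39309453 -0.27193509  0.36638953]
(np.float64(247.4997390841653), np.float64(262.1808449674378))
(np.float64(254.62879986657626), np.float64(395.97228692902917))
```

View pics/wrist1.png

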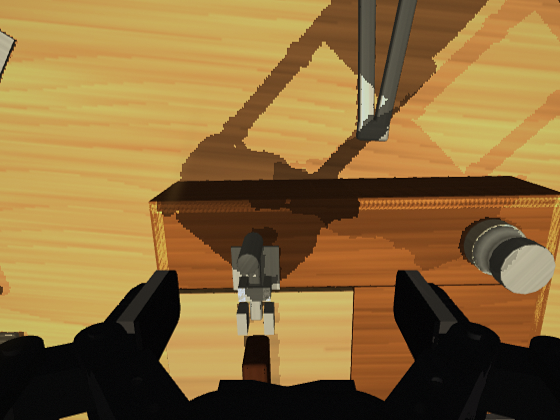

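```bash
python3 - <<'E'
import cv2
a=cv2.imread('pics/wrist1.png');c=a[220:400,190:330];cv2.imwrite('pics/c3.png',cv2.resize(c,None,fx=3.3,fy=3.3,interpolation=cv2.INTER_CUBIC))
E
```

```text
(no output)
```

View pics/c3.png

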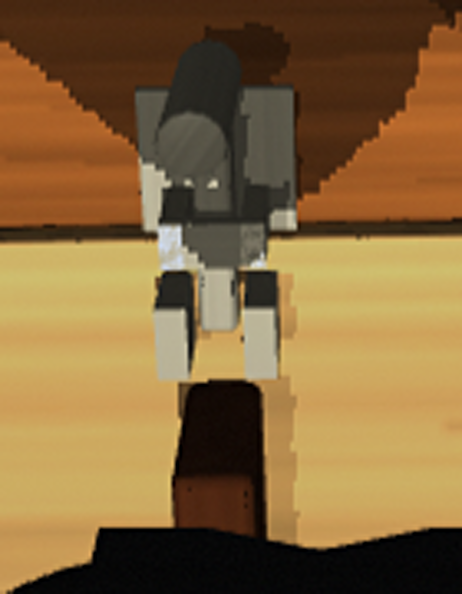

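>>> servo_tool(targets=[{"x": 18,"y": 0,"z": -13,"rx": 0,"ry": -1,"rz": 0,"jaw": -1},{"x": 18,"y": 0,"z": -13,"rx": 0,"ry": 0,"rz": 0,"jaw": -1},{"x": 0,"y": 20,"z": 0,"rx": 0,"ry": 0,"rz": 0,"jaw": -1},{"x": 0,"y": 25,"z": 0,"rx": 0,"ry": 0,"rz": 0,"jaw": -1},{"x": 0,"y": 20,"z": 0,"rx": 0,"ry": 0,"rz": 0,"jaw": -1},{"x": 0,"y": 0,"z": 0,"rx": 0,"ry": 0,"rz": 0,"jaw": -1},{"x": 0,"y": 0,"z": 0,"rx": 0,"ry": 0,"rz": 0,"jaw": -1}])

```text
time: 2.95
tool_pos: [0.5014, -0.2814, 0.175]
ee_rot: [-90.0, 0.1, 6.8]
wrist_force: [0.2, -0.6, 0.8]
opening: 1.001
```

>>> servo_tool(targets=[{"x": -2,"y": 10,"z": -8,"rx": 0,"ry": 0.5,"rz": 0,"jaw": -1},{"x": 0,"y": 20,"z": 0,"rx": 0,"ry": 0,"rz": 0,"jaw": -1},{"x": 0,"y": 16,"z": 0,"rx": 0,"ry": 0,"rz": 0,"jaw": -1},{"x": 0,"y": 0,"z": 0,"rx": 0,"ry": 0,"rz": 0,"jaw": -1},{"x": 0,"y": 0,"z": 0,"rx": 0,"ry": 0,"rz": 0,"jaw": -1}])

```text
time: 3.37
tool_pos: [0.5023, -0.2907, 0.1328]
ee_rot: [-90.4, -0.3, 6.4]
wrist_force: [0.6, -0.9, 0.4]
opening: 1.001
```

```bash
python3 - <<'E'
from h import *
d=cam('wrist','wrist2.png'); o=get_obs(); print(o['tool_pos'],o['ee_rot'],o['wrist_force'])
s=cam('scene','scene2.png')
E
```

```text
[ 0.50227443 -0.29064511  0.13288124] [-90.43939192  -0.28238765   6.36820136] [-1.2149007  -0.54966689 -0.42881819]
```

View pics/wrist2.png

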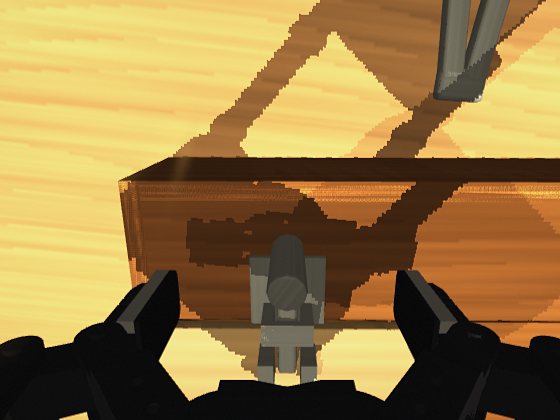

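View pics/scene2.png

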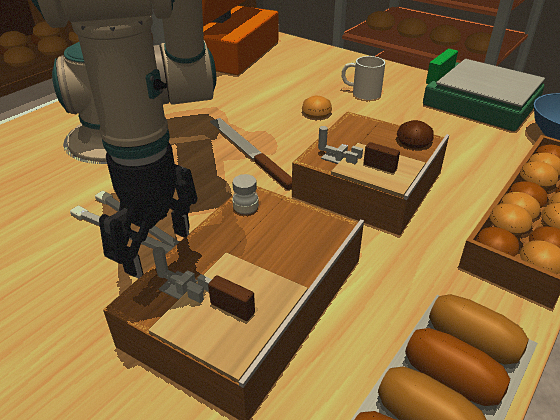

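>>> servo_tool(targets=[{"x": -1.5,"y": 9,"z": 0,"rx": 0.4,"ry": 0,"rz": 0,"jaw": -1},{"x": 0,"y": 0,"z": 0,"rx": 0,"ry": 0,"rz": 0,"jaw": -1},{"x": 0,"y": 0,"z": 0,"rx": 0,"ry": 0,"rz": 0,"jaw": 1},{"x": 0,"y": 0,"z": 0,"rx": 0,"ry": 0,"rz": 0,"jaw": 1},{"x": 0,"y": 0,"z": 0,"rx": 0,"ry": 0,"rz": 0,"jaw": 1},{"x": 0,"y": 0,"z": 0,"rx": 0,"ry": 0,"rz": 0,"jaw": 1},{"x": 0,"y": 0,"z": 0,"rx": 0,"ry": 0,"rz": 0,"jaw": 1},{"x": 0,"y": 0,"z": 0,"rx": 0,"ry": 0,"rz": 0,"jaw": 1},{"x": 0,"y": 0,"z": 0,"rx": 0,"ry": 0,"rz": 0,"jaw": 1},{"x": 0,"y": 0,"z": 0,"rx": 0,"ry": 0,"rz": 0,"jaw": 1},{"x": 0,"y": 0,"z": 0,"rx": 0,"ry": 0,"rz": 0,"jaw": 1},{"x": 0,"y": 0,"z": 0,"rx": 0,"ry": 0,"rz": 0,"jaw": 1}])

```text
time: 4.47
tool_pos: [0.5025, -0.2906, 0.1278]
ee_rot: [-90.1, -0.6, 6.3]
wrist_force: [-0.6, 0.2, 1.3]
opening: 0.161
```

>>> servo_tool(targets=[{"x": -4,"y": 0,"z": 0,"rx": 0,"ry": 0,"rz": 0,"jaw": 1},{"x": -4,"y": 0,"z": 0,"rx": 0,"ry": 0,"rz": 0,"jaw": 1},{"x": -4,"y": 0,"z": 0,"rx": 0,"ry": 0,"rz": 0,"jaw": 1},{"x": -4,"y": 0,"z": 0,"rx": 0,"ry": 0,"rz": 0,"jaw": 1},{"x": 0,"y": 0,"z": 0,"rx": 0,"ry": 0,"rz": 0,"jaw": 1}])

```text
time: 4.88
tool_pos: [0.4868, -0.2923, 0.1277]
ee_rot: [-90.1, -0.8, 6.3]
wrist_force: [0.1, 1.1, 0.1]
opening: 0.159
```

>>> servo_tool(targets=[{"x": -4,"y": 0,"z": 0,"rx": 0,"ry": 0,"rz": 0,"jaw": 1},{"x": -4,"y": 0,"z": 0,"rx": 0,"ry": 0,"rz": 0,"jaw": 1},{"x": -3,"y": 0,"z": 0,"rx": 0,"ry": 0,"rz": 0,"jaw": 1}])

```text
time: 5.13
tool_pos: [0.478, -0.2934, 0.1278]
ee_rot: [-90.1, -1.2, 6.2]
wrist_force: [13.5, 3.4, -7.5]
opening: 0.17
```

```bash
python3 - <<'E'
from h import *
d=cam('wrist','wrist3.png'); o=get_obs(); print(o['tool_pos'],o['ee_rot'],o['wrist_force'],o['moment'])
E
```

```text
[ 0.47809453 -0.29336816  0.12782554] [-90.12157309  -1.27911854   6.1713169 ] [ 7.27381553  2.1042648  -5.22629109] [ 0.44031309 -1.36009935 -0.04718107]
```

View pics/wrist3.png

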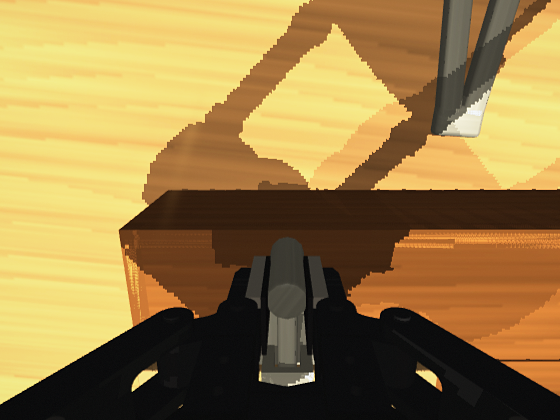

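>>> servo_tool(targets=[{"x": -3,"y": 0,"z": 0,"rx": 0,"ry": 0,"rz": 0,"jaw": 1},{"x": -1,"y": 0,"z": 0,"rx": 0,"ry": 0,"rz": 0,"jaw": 1}])

```text
time: 5.35
tool_pos: [0.4782, -0.2933, 0.1278]
ee_rot: [-90.1, -1.9, 6.1]
wrist_force: [2.9, 1.0, -0.7]
opening: 0.161
```

>>> servo_tool(targets=[{"x": 0,"y": 0,"z": 0,"rx": 0,"ry": 0,"rz": 0,"jaw": -1},{"x": 0,"y": 0,"z": 0,"rx": 0,"ry": 0,"rz": 0,"jaw": -1},{"x": 0,"y": 0,"z": 0,"rx": 0,"ry": 0,"rz": 0,"jaw": -1},{"x": 0,"y": 0,"z": 0,"rx": 0,"ry": 0,"rz": 0,"jaw": -1},{"x": 0,"y": 0,"z": 0,"rx": 0,"ry": 0,"rz": 0,"jaw": -1},{"x": 0,"y": 0,"z": 0,"rx": 0,"ry": 0,"rz": 0,"jaw": -1},{"x": 0,"y": -20,"z": 0,"rx": 0,"ry": 0,"rz": 0,"jaw": -1},{"x": 0,"y": -30,"z": 0,"rx": 0,"ry": 0,"rz": 0,"jaw": -1},{"x": 0,"y": -30,"z": 0,"rx": 0,"ry": 0,"rz": 0,"jaw": -1},{"x": 0,"y": 0,"z": 0,"rx": 0,"ry": 0,"rz": 0,"jaw": -1},{"x": 0,"y": 0,"z": 0,"rx": 0,"ry": 0,"rz": 0,"jaw": -1}])

```text
time: 6.27
tool_pos: [0.4707, -0.2937, 0.2088]
ee_rot: [-90.0, -1.2, 6.1]
wrist_force: [-0.1, 0.5, -0.5]
opening: 0.999
```

```bash
python3 - <<'E'
from h import *
d=cam('wrist','wrist4.png'); s=cam('scene','scene4.png'); o=get_obs(); print(o['tool_pos'],o['ee_rot'],o['wrist_force'],o['moment'])
a=s['frame'][170:420,100:370,::-1];cv2.imwrite('pics/c4.png',cv2.resize(a,None,fx=2.4,fy=2.4,interpolation=cv2.INTER_CUBIC))
E
```

```text
[ 0.47071941 -0.29365164  0.20813878] [-89.9474153   -1.206368     6.09996297] [-0.92115484  0.56954812  0.19128023] [ 0.01686603 -0.01145479 -0.02802535]
```

View pics/wrist4.png

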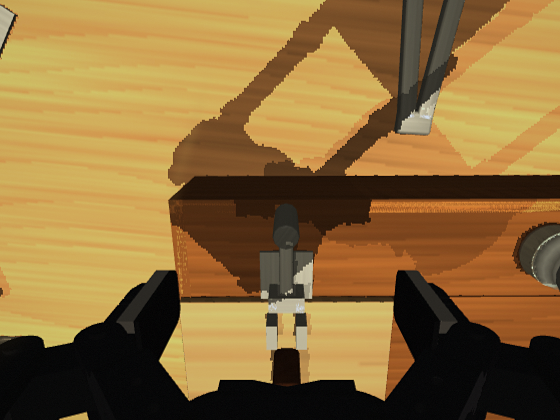

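View pics/c4.png

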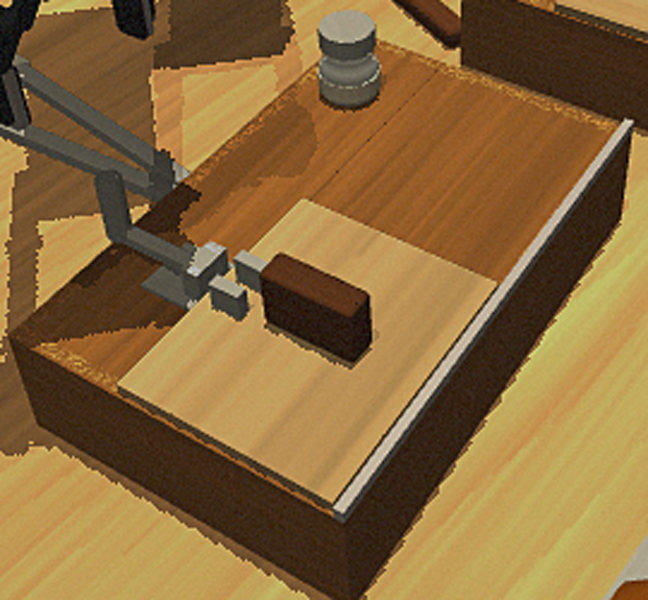

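>>> servo_tool(targets=[{"x": 25,"y": 0,"z": 0,"rx": 0,"ry": 0,"rz": 1.2,"jaw": -1},{"x": 35,"y": 0,"z": 0,"rx": 0,"ry": 0,"rz": 0,"jaw": -1},{"x": 35,"y": 0,"z": 0,"rx": 0,"ry": 0,"rz": 0,"jaw": -1},{"x": 35,"y": 0,"z": 0,"rx": 0,"ry": 0,"rz": 0,"jaw": -1},{"x": 19,"y": 0,"z": 0,"rx": 0,"ry": 0,"rz": 0,"jaw": -1},{"x": 0,"y": 0,"z": 0,"rx": 0,"ry": 0,"rz": 0,"jaw": -1},{"x": 0,"y": 0,"z": 0,"rx": 0,"ry": 0,"rz": 0,"jaw": -1}])

```text
time: 6.95
tool_pos: [0.6189, -0.2745, 0.196]
ee_rot: [-89.3, 1.0, 6.0]
wrist_force: [-0.9, -0.1, 0.8]
opening: 1.003
```

```bash
python3 - <<'E'
from h import *
d=cam('wrist','wrist5.png');o=get_obs(); print(o['tool_pos'],o['ee_rot'])
print(proj(d,[.6194,-.2773,.128]))
E
```

```text
[ 0.61848643 -0.27439533  0.19571289] [-89.30252644   0.99534243   5.94093466]
(np.float64(277.97699826577644), np.float64(234.05359691588504))
```

View pics/wrist5.png

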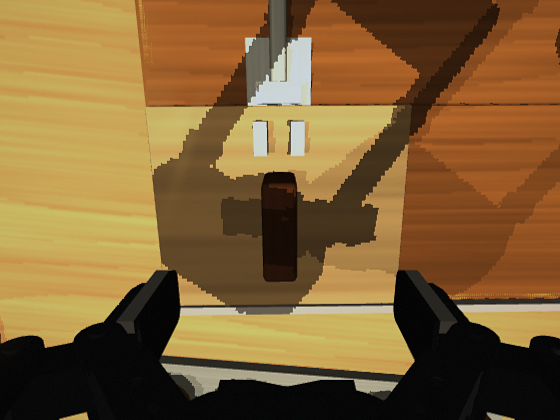

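>>> servo_tool(targets=[{"x": 0,"y": 15,"z": -3,"rx": -0.7,"ry": -0.4,"rz": -1,"jaw": -1},{"x": 0,"y": 20,"z": 0,"rx": 0,"ry": 0,"rz": 0,"jaw": -1},{"x": 0,"y": 15,"z": 0,"rx": 0,"ry": 0,"rz": 0,"jaw": -1},{"x": 0,"y": 0,"z": 0,"rx": 0,"ry": 0,"rz": 0,"jaw": -1},{"x": 0,"y": 0,"z": 0,"rx": 0,"ry": 0,"rz": 0,"jaw": -1}])

```text
time: 7.42
tool_pos: [0.6111, -0.2778, 0.1429]
ee_rot: [-89.9, 0.3, 6.2]
wrist_force: [0.0, -0.5, -0.6]
opening: 0.996
```

>>> servo_tool(targets=[{"x": 7,"y": 10,"z": 0,"rx": 0,"ry": 0,"rz": 0,"jaw": -1},{"x": 0,"y": 10,"z": 0,"rx": 0,"ry": 0,"rz": 0,"jaw": -1},{"x": 0,"y": 6,"z": 0,"rx": 0,"ry": 0,"rz": 0,"jaw": -1},{"x": 0,"y": 0,"z": 0,"rx": 0,"ry": 0,"rz": 0,"jaw": -1},{"x": 0,"y": 0,"z": 0,"rx": 0,"ry": 0,"rz": 0,"jaw": -1}])

```text
time: 7.83
tool_pos: [0.6177, -0.2782, 0.1171]
ee_rot: [-90.0, 0.2, 6.1]
wrist_force: [-0.8, -0.6, -0.1]
opening: 1.0
```

>>> servo_tool(targets=[{"x": 0,"y": 0,"z": 0,"rx": 0,"ry": 0,"rz": 0,"jaw": 1},{"x": 0,"y": 0,"z": 0,"rx": 0,"ry": 0,"rz": 0,"jaw": 1},{"x": 0,"y": 0,"z": 0,"rx": 0,"ry": 0,"rz": 0,"jaw": 1},{"x": 0,"y": 0,"z": 0,"rx": 0,"ry": 0,"rz": 0,"jaw": 1},{"x": 0,"y": 0,"z": 0,"rx": 0,"ry": 0,"rz": 0,"jaw": 1},{"x": 0,"y": 0,"z": 0,"rx": 0,"ry": 0,"rz": 0,"jaw": 1},{"x": 0,"y": 0,"z": 0,"rx": 0,"ry": 0,"rz": 0,"jaw": 1},{"x": 0,"y": 0,"z": 0,"rx": 0,"ry": 0,"rz": 0,"jaw": 1},{"x": 0,"y": 0,"z": 0,"rx": 0,"ry": 0,"rz": 0,"jaw": 1}])

```text
time: 8.58
tool_pos: [0.6186, -0.2778, 0.1188]
ee_rot: [-90.1, 0.1, 6.2]
wrist_force: [-0.5, -0.8, -0.3]
opening: 0.222
```

>>> servo_tool(targets=[{"x": 0,"y": 0,"z": 4,"rx": 0,"ry": 0,"rz": 0,"jaw": 1},{"x": 0,"y": 0,"z": 8,"rx": 0,"ry": 0,"rz": 0,"jaw": 1},{"x": 0,"y": 0,"z": 8,"rx": 0,"ry": 0,"rz": 0,"jaw": 1},{"x": 0,"y": 0,"z": 8,"rx": 0,"ry": 0,"rz": 0,"jaw": 1},{"x": 0,"y": 0,"z": 0,"rx": 0,"ry": 0,"rz": 0,"jaw": 1}])

```text
time: 9.0
tool_pos: [0.6155, -0.2499, 0.1189]
ee_rot: [-90.3, 0.1, 6.1]
wrist_force: [0.3, 0.6, -0.1]
opening: 0.222
```

Sliding freely (28 mm so far).

>>> servo_tool(targets=[{"x": 0,"y": 0,"z": 8,"rx": 0,"ry": 0,"rz": 0,"jaw": 1},{"x": 0,"y": 0,"z": 9,"rx": 0,"ry": 0,"rz": 0,"jaw": 1},{"x": 0,"y": 0,"z": 9,"rx": 0,"ry": 0,"rz": 0,"jaw": 1},{"x": 0,"y": 0,"z": 9,"rx": 0,"ry": 0,"rz": 0,"jaw": 1},{"x": 0,"y": 0,"z": 9,"rx": 0,"ry": 0,"rz": 0,"jaw": 1},{"x": 0,"y": 0,"z": 9,"rx": 0,"ry": 0,"rz": 0,"jaw": 1},{"x": 0,"y": 0,"z": 9,"rx": 0,"ry": 0,"rz": 0,"jaw": 1},{"x": 0,"y": 0,"z": 9,"rx": 0,"ry": 0,"rz": 0,"jaw": 1},{"x": 0,"y": 0,"z": 9,"rx": 0,"ry": 0,"rz": 0,"jaw": 1},{"x": 0,"y": 0,"z": 9,"rx": 0,"ry": 0,"rz": 0,"jaw": 1},{"x": 0,"y": 0,"z": 0,"rx": 0,"ry": 0,"rz": 0,"jaw": 1}])

```text
time: 9.92
tool_pos: [0.6045, -0.1503, 0.1188]
ee_rot: [-90.3, 0.0, 6.2]
wrist_force: [1.3, 1.2, -0.6]
opening: 0.222
```

>>> servo_tool(targets=[{"x": 0,"y": 0,"z": 3,"rx": 0,"ry": 0,"rz": 0,"jaw": 1},{"x": 0,"y": 0,"z": 3,"rx": 0,"ry": 0,"rz": 0,"jaw": 1}])

```text
time: 10.08
tool_pos: [0.6044, -0.1484, 0.1189]
ee_rot: [-90.9, 0.0, 6.3]
wrist_force: [0.5, -15.5, -3.4]
opening: 0.223
```

>>> servo_tool(targets=[{"x": 0,"y": 0,"z": 0,"rx": 0,"ry": 0,"rz": 0,"jaw": 1},{"x": 0,"y": 0,"z": 0,"rx": 0,"ry": 0,"rz": 0,"jaw": -1},{"x": 0,"y": 0,"z": 0,"rx": 0,"ry": 0,"rz": 0,"jaw": -1},{"x": 0,"y": 0,"z": 0,"rx": 0,"ry": 0,"rz": 0,"jaw": -1},{"x": 0,"y": 0,"z": 0,"rx": 0,"ry": 0,"rz": 0,"jaw": -1},{"x": 0,"y": 0,"z": 0,"rx": 0,"ry": 0,"rz": 0,"jaw": -1},{"x": 0,"y": 0,"z": 0,"rx": 0,"ry": 0,"rz": 0,"jaw": -1},{"x": 0,"y": 0,"z": 0,"rx": 0,"ry": 0,"rz": 0,"jaw": -1},{"x": 0,"y": -20,"z": 0,"rx": 0,"ry": 0,"rz": 0,"jaw": -1},{"x": 0,"y": -30,"z": 0,"rx": 0,"ry": 0,"rz": 0,"jaw": -1},{"x": 0,"y": -30,"z": 0,"rx": 0,"ry": 0,"rz": 0,"jaw": -1},{"x": 0,"y": -30,"z": 0,"rx": 0,"ry": 0,"rz": 0,"jaw": -1},{"x": -30,"y": -10,"z": 0,"rx": 0,"ry": 0,"rz": 0,"jaw": -1},{"x": -30,"y": 0,"z": 0,"rx": 0,"ry": 0,"rz": 0,"jaw": -1},{"x": -35,"y": 0,"z": 0,"rx": 0,"ry": 0,"rz": 0,"jaw": -1},{"x": -35,"y": 0,"z": 0,"rx": 0,"ry": 0,"rz": 0,"jaw": -1},{"x": -35,"y": 0,"z": 0,"rx": 0,"ry": 0,"rz": 0,"jaw": -1},{"x": -20,"y": 0,"z": 0,"rx": 0,"ry": 0,"rz": 0,"jaw": -1},{"x": 0,"y": 0,"z": 0,"rx": 0,"ry": 0,"rz": 0,"jaw": -1},{"x": 0,"y": 0,"z": 0,"rx": 0,"ry": 0,"rz": 0,"jaw": -1}])

```text
time: 11.75
tool_pos: [0.414, -0.1653, 0.2439]
ee_rot: [-90.8, -0.0, 6.4]
wrist_force: [-0.0, -0.6, 0.3]
opening: 1.001
```

```bash
python3 - <<'E'
from h import *
d=cam('scene','scene6.png');t=cam('top','top6.png');o=get_obs(); print(o['time'],o['tool_pos'],o['wrist_force'])
E
```

```text
11.85 [ 0.41506397 -0.16530367  0.24378576] [ 0.63094855  0.62995528 -0.4901536 ]
```

View pics/scene6.png

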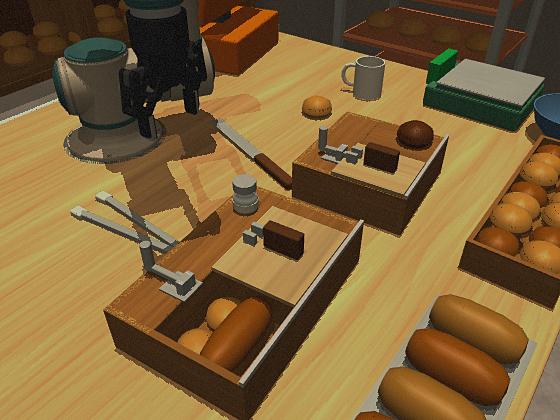

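View pics/top6.png

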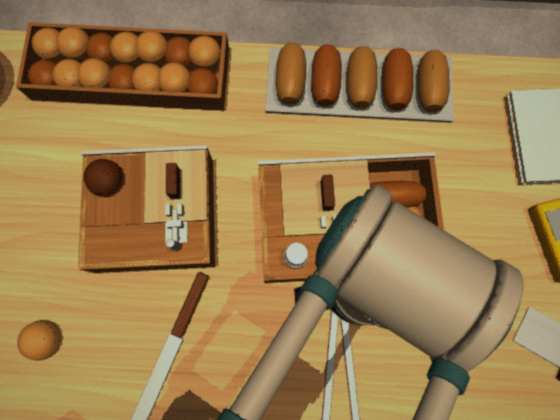

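```bash
python3 -c "
from h import *
print(job.hand_in())"
```

```text
the job is handed in; nothing more can be done
None
```

The longer box is open for serving and the shorter box is still shut; I handed the job in at about 12 s.

- **Bolt:** I gripped the knob and drew it back about 24 mm until it stopped moving and the force rose to about 13 N. It had started about 6 mm drawn, so it should be at its full 30 mm. The next pictures showed the blade clear of the lid's cheeks.
- **Lid:** I gripped the handle and slid the lid about 130 mm to its stop, where the wrist force was about 16 N. I then opened the gripper and backed the arm away.
- **Last pictures:** They show the lid open with the bread visible, the bolt drawn, the jar upright in its place and the shorter box untouched. The robot was clear of everything, with wrist force near zero.

No check failed or disagreed. I did not triangulate the lid's final position from the pictures; the 130 mm comes from the arm's own travel and the contact at the stop.

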